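# Lock a spring channel nut into the strut at the mark

### The arm

A 7-joint arm with a two-finger parallel gripper is mounted at the origin on the work surface. World frame = base frame: x ahead of the robot, y to its left, z up, the work surface at z = 0. Lengths are in m, angles in rad, forces in N, time in s.
With the tool pointing down it reaches from about 0.4 to 0.9 m from the base axis. Payload 5.6 kg.
Tool frame: the origin (TCP) lies midway between the tips of the shut fingers; the grasp point (between the pads) lies 19 mm behind it; z points along the fingers, y is the line along which they close (so a half turn about z gives the same grasp; the last joint's range is limited). The gripper opens to 92 mm and grips with 3 to 60 N. Pads are 20 mm wide; open, the fingers measure 128 mm over their backs; the gripper's body (75 mm by 189 mm) begins 69 mm behind the grasp point.
Start: joints at [1.107, 0.468, -0.012, 1.603, 0.006, 1.071, -0.056], TCP at [0.265, -0.593, 0.215] pointing down, gripper open.
Joint ranges: [-2.53, 2.53], [-0.31, 2.02], [-1.57, 1.55], [0.28, 2.44], [-1.29, 4.43], [0.15, 1.84], [-2.92, 2.92]. Speed limits (rad/s): [2.57, 2.57, 3.14, 3.14, 3.14, 3.14, 3.14].

### API

Orientations are given as a 3x3 rotation matrix whose columns are the frame's x, y, z axes.
In Python, from station import env, effector, solver, viewer, workorder, search_frame, tip_of gives the robot as it stands. Calls block until the motion is done:
- env.reach(position, orientation): joint-space move of the TCP to a pose.
- env.movel(position, frame=None, rate=0.15): straight line of the TCP; frame=None keeps the orientation; rate is the mean speed in m/s.
- env.goto_joints(angles): joint-space move.
- effector.release() and effector.grasp(squeeze=None): open the fingers fully, or close them until they stop; squeeze is the grip in N (None keeps the last).
- env.pause(seconds).
- solver.inverse_kinematics(position, orientation): joint angles nearest the present ones, or None.
- env.sense(): the state.
- viewer.read_camera(name): name is "side" or "top" or "wrist"; returns (picture, depth): 384x512x3 uint8, red, green, blue; 384x512 float32, m along the optical axis (not along the pixel's ray), 0 where there is no reading.
- viewer.camera_info(name): a dict with "intrinsics" (3x3 intrinsics, pixels), "eye" and "rotation" of the camera in the world; the wrist camera has in their place "T_tool_cam" (4x4, takes a point from camera to tool coordinates, whose origin is the TCP and whose axes are the flange's). Camera axes: x right, y up, looking along -z (the intrinsics and any distortion apply to the point x, -y, -z); pixel columns grow to the right and rows downward; lengths in m; the calibration is good to about 2 mm. The wrist camera is an equidistant fisheye: a pixel r from the principal point sees the ray r / f radians off the axis. A picture is of the moment at which its call begins: read the wrist's pose just before it. camera_info takes no time and is no camera call.
A pose or a line that the arm cannot do raises env.PlanningError and nothing moves.
- workorder.finish_job(): hands the job in; it is judged then, once.
Trained networks look in the newest picture that a camera, given by its name, has taken for a name from the list of things; names that differ only in an ending like _2 or _b are one class to them, and where a whole thing is asked for, a point or a joint stands for the part that bears it (a point fixed in the world has none). Each returns a list of dicts, best first, with "score" (0 to 1); they miss things now and then, are a little off and sometimes report something else, mostly with a low value. They report only what shows in the picture. A call takes as long as a camera call. They do not tell look-alikes from the thing itself.
- search_frame(camera, name): "at" ([x, y, z] in m, in world coordinates, good to about 4 mm: the middle of the surface that is visible of it).
- tip_of(camera, name): "at" ([x, y, z] in m, in world coordinates, good to about 4 mm: a listed point, or the origin of a listed thing).
The state is a dict: "t": time; "joint_positions": joint angles; "joint_velocities": joint speeds; "tau": joint torques, N m; "ee_pos": TCP position; "tcp_rot": TCP orientation; "wrist_force": force on the tool from outside, world axes, zero at the start; "moment": the same for the moment, N m; "gripper_width": finger opening in m; "grasp_force": force on a finger pad.
Only numpy, scipy, OpenCV 4.12 (cv2) and the standard library are available. Lean on these libraries where they do the work, as an engineer would, in place of code of your own. Each camera call takes 0.05 s, during which the arm holds its last target. There are 200 camera calls.

### The job

Take the loose spring channel nut by its blue twist grip and fit it into the strut at the red mark: pass it through the slot with its long side along the slot, press it right down against its spring, twist it a quarter turn clockwise (seen from above) and let it rise so that both lips sit fully home in its grooves, square like the nut already fitted. Before letting go, prove that it has caught with a steady upward tug of about 15 N held for half a second. Never push or pull it with more than 20 N or wring it against its stop, and leave the other things where they are.

Things in the scene. Friction and masses are not known exactly. Their poses are not given: they have to be found in the camera images.
- nut: Loose steel channel nut, 34.8 x 20.4 x 9 mm, 64 mm high with its grip, 0.12 kg. Origin: centre of its underside; x along its length, z up. Two grooves 5 mm wide, 3 mm deep cross its top (along y) 12.2 mm from the middle. Two diagonal corners are cut: in the channel it turns only clockwise from above, stopping on the walls near 94 degrees (stay below 0.2 N m). A half turn about z fits the same.
- nut_grip (a point): Point on the nut's axis 50 mm above its underside, where to hold it: tips stay above the spring seat (z 24). Blue twist grip: 30 mm long (nut x), 12 mm thick (nut y: pinch), 34 mm tall, sliding with 4 mm play (2 N) up and down the shank, underside at z 24 to 28. Black 32 mm collar, 4 mm thick, underside at z 10, stops on the lips: spring 2.4 N plus 0.8 N per mm, solid after 7.2 mm.
- strut: Fixed steel strut channel, 41 x 41 mm, 320 mm long along its y, open slot upward, capped ends. Origin: centre of its underside on the table, z up. The slot is 22 mm wide; its two lips turn down 7 mm (2.5 mm thick, rounded tops, undersides at z = 34 mm); 36 mm between the inner walls. A fellow nut, already fitted and turned across, stands fixed at y = -125 mm, 92 mm high in all.
- slot (a point): Centre of the slot, level with the lips' top, 41 mm above the strut's underside. Nut underside above strut underside: 31 mm with the collar just on the lips; below 25 mm it is clear of the lips and can turn; 23.8 mm with the spring solid (push above 9 N); 28 mm with the lips home in its grooves, held by 5 N of spring pull; a tug then first takes up the grip's play. Square it before it rises.
- mark: Red paint strokes, 5 mm wide, across both lips and down the sides of the strut: the nut's middle belongs here. Origin: centre of the slot, level with the lips' top; y along the channel.
- tray: Light grey parts tray, 140 x 200 x 22 mm with a divider, floor 3 mm thick, fixed; the nut stands in its +y half, washers lie in the other. Origin: centre of its underside.
- magbase: Loose bystander: black magnetic base, 50 x 60 x 55 mm with a short steel post, 85 mm high in all. Origin: centre of its underside.
- lens: Loose bystander: 25 mm lens in a black ring on a post and 44 mm round foot, 95 mm high. Origin: centre of its underside.
- driver: Loose bystander: yellow-handled screwdriver, 170 mm long, lying beside the strut. Origin: middle of its underside, x along it.
There are look-alikes about, which are no part of the job. Leave any yellow look-alike of the nut alone.

How it is judged:
By the outcome, as a careful person would: the job done as asked, in the order asked, and still so for the second after the job is handed in, with the robot touching nothing.
It also fails if it takes over 67 s, if anything falls off the work surface, if the arm or the gripper's body presses on something with over 40 N, if the wrist force passes 120 N, or if a joint passes its speed limit or range.

## Working session

There is one attempt and no reset: what is moved stays moved. The work goes in short steps, each a Python script; the robot and the scene stay as the last script left them, time stands still between calls to the robot, and variables do not carry over. Pictures are saved under pics/ and viewed, at most 10 in all, crops included, and the job is handed in when it is done.

```bash
ls; mkdir -p pics; python3 - <<'E'
from station import *
import cv2,numpy as np
for c in("top","side"):
    p,d=viewer.read_camera(c); cv2.imwrite(f"pics/{c}0.png",p[:,:,::-1]); np.savez(f"{c}0.npz",p=p,d=d)
    i=viewer.camera_info(c); print(c,i)
    for n in("nut","nut_grip","strut","mark","slot","tray","magbase","lens","driver"):
        for f in(search_frame,tip_of):
            try: print(n,f.__name__,[(np.round(r["at"],3).tolist(),round(r["score"],2)) for r in f(c,n)[:4]])
            except Exception as e: print(n,f.__name__,e)
print(env.sense())
E
```

```text
pics
top {'intrinsics': array([[372.5701046 ,   0.        , 256.4280475 ],
       [  0.        , 372.5701046 , 194.72345641],
       [  0.        ,   0.        ,   1.        ]]), 'eye': array([ 0.42154231, -0.0441456 ,  0.82679695]), 'rotation': array([[ 0.01867916,  0.98642602, -0.16314041],
       [-0.99982392,  0.01872134, -0.00127902],
       [ 0.00179255,  0.16313558,  0.98660203]])}
nut call [([0.675, -0.266, 0.031], 0.81), ([0.565, -0.212, 0.041], 0.78), ([0.692, -0.199, 0.037], 0.65)]
nut call [([0.7, -0.204, 0.002], 0.75), ([0.683, -0.273, 0.0], 0.73), ([0.568, -0.218, 0.004], 0.64)]
nut_grip call [([0.69, -0.203, 0.036], 0.78), ([0.564, -0.212, 0.037], 0.51), ([0.677, -0.269, 0.03], 0.47)]
nut_grip call [([0.698, -0.202, 0.051], 0.77), ([0.567, -0.217, 0.051], 0.55), ([0.682, -0.275, 0.05], 0.53), ([0.641, 0.196, -0.002], 0.3)]
strut call [([0.564, 0.105, 0.037], 0.96)]
strut call [([0.563, 0.102, 0.002], 0.69)]
mark call []
mark call [([0.565, 0.092, 0.041], 0.4)]
slot call [([0.566, 0.107, 0.035], 0.92), ([0.487, 0.083, 0.019], 0.22)]
slot call [([0.565, 0.1, 0.043], 0.81
[... 2072 characters left out ...]
ay([ 9.73751250e-04,  5.65523065e-04,  9.89703979e-04, -8.32644514e-04,
        7.85811145e-05, -1.61254414e-03, -5.25557257e-04]), 'tau': array([-4.03323729e-04, -5.20403802e+01, -1.24117912e-02, -2.44049138e+01,
       -5.65832946e-02,  1.12605875e-02,  2.49927251e-05]), 'ee_pos': array([ 0.26546636, -0.59330845,  0.21458514]), 'tcp_rot': array([[ 9.12810585e-01,  4.08383196e-01, -3.10604614e-05],
       [ 4.08383197e-01, -9.12810585e-01,  1.59406175e-05],
       [-2.18424376e-05, -2.72353349e-05, -9.99999999e-01]]), 'wrist_force': array([0.04599864, 0.12426934, 0.22105807]), 'moment': array([-0.00844801,  0.02370087,  0.03758877]), 'grasp_force': 0.0, 'gripper_width': 0.09169183989218184}
```

View pics/top0.png

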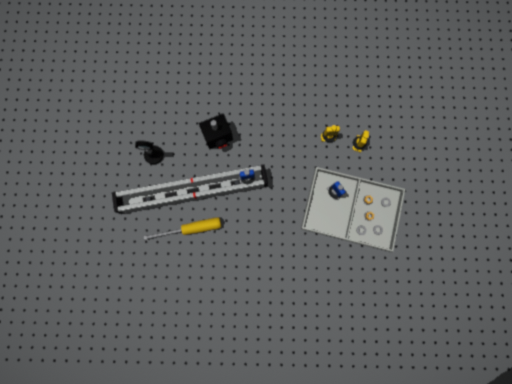

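View pics/side0.png

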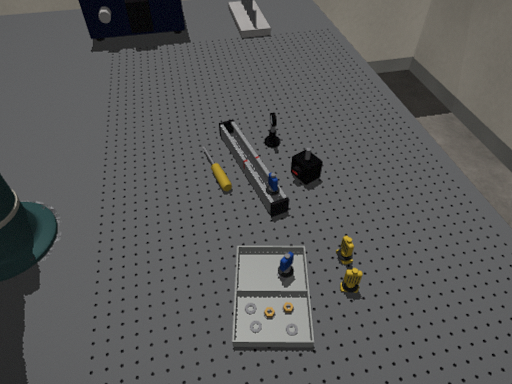

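Top view: candidates for the nut are the blue one in the tray (337,189), the blue one standing in the strut (247,176) and two yellow ones (330,133) and (361,141). The tray one fits: it is loose, blue and in the tray's +y half. The strut one is the fitted fellow, and the yellow ones are look-alikes. The red mark is at about (193,187). Next I'll take wrist views over both places.

```bash
cat > h.py <<'E'
from station import *
import cv2,numpy as np
def Rz(yaw):  # tool down, tool y axis at angle yaw in world
    y=np.array([np.cos(yaw),np.sin(yaw),0]); z=np.array([0,0,-1.]); return np.c_[np.cross(y,z),y,z]
def shot(c):
    s=env.sense(); p,d=viewer.read_camera(c); i=viewer.camera_info(c)
    if c=="wrist":
        T=np.eye(4); T[:3,:3]=s["tcp_rot"]; T[:3,3]=s["ee_pos"]; T=T@i["T_tool_cam"]
    else:
        T=np.eye(4); T[:3,:3]=i["rotation"]; T[:3,3]=i["eye"]
    return p,d,i["intrinsics"],T
def rays(K,T,uv,fish):
    uv=np.asarray(uv,float); a=(uv-[K[0,2],K[1,2]])/[K[0,0],K[1,1]]
    if fish:
        r=np.linalg.norm(a,axis=-1,keepdims=True)+1e-12; v=np.concatenate([a/r*np.sin(r),np.cos(r)],-1)
    else: v=np.concatenate([a,np.ones_like(a[...,:1])],-1)
    return v*[1,-1,-1]@T[:3,:3].T
def at_z(K,T,uv,z,fish):
    v=rays(K,T,uv,fish); return T[:3,3]+v*((z-T[2,3])/v[...,2:3])
def cloud(d,K,T,fish):
    g=np.stack(np.meshgrid(np.arange(512),np.arange(384)),-1); v=rays(K,T,g,fish)
    c=v@T[:3,:3]; return T[:3,3]+v*(d/-c[...,2])[...,None]
def st(m=""):
    s=env.sense(); print(m,round(s["t"],2),"p",np.round(s["ee_pos"]*1e3,2),"F",np.round(s["wrist_force"],2),"M",np.round(s["moment"],3),"w",round(s["gripper_width"]*1e3,2),"g",round(s["grasp_force"],1)); return s
E
python3 - <<'E'
from h import *
a=np.load("top0.npz");i=viewer.camera_info("top");T=np.eye(4);T[:3,:3]=i["rotation"];T[:3,3]=i["eye"]
print(i.get("distortion"),at_z(i["intrinsics"],T,[(193,181),(194,194),(247,176),(337,189)],0.041,False))
big=cv2.resize(a["p"][110:225,180:380,::-1],None,fx=4,fy=4,interpolation=cv2.INTER_CUBIC);cv2.imwrite("pics/crop1.png",big)
print(viewer.camera_info("wrist"))
# nut view
env.reach([0.54,-0.22,0.25],Rz(np.pi/2)); p,d,K,T=shot("wrist"); cv2.imwrite("pics/w1.png",p[:,:,::-1]); np.savez("w1.npz",p=p,d=d,K=K,T=T)
print([np.round(r["at"],3) for r in tip_of("wrist","nut_grip")])
st()
env.reach([0.54,0.06,0.25],Rz(np.pi/2)); p,d,K,T=shot("wrist"); cv2.imwrite("pics/w2.png",p[:,:,::-1]); np.savez("w2.npz",p=p,d=d,K=K,T=T)
print([np.round(r["at"],3) for n in("strut","slot","mark") for r in tip_of("wrist",n)])
st()
E
```

```text
None [[ 0.57879408  0.09379029  0.041     ]
 [ 0.55051331  0.0903374   0.041     ]
 [ 0.59199358 -0.02204349  0.041     ]
 [ 0.56719234 -0.21561448  0.041     ]]
{'intrinsics': array([[297.31863964,   0.        , 249.73935553],
       [  0.        , 297.31863964, 193.37857987],
       [  0.        ,   0.        ,   1.        ]]), 'T_tool_cam': array([[ 1.16283226e-03,  9.68328523e-01,  2.49676830e-01,
         6.98100584e-02],
       [ 9.99998950e-01, -9.10127831e-04, -1.12757078e-03,
        -4.16591763e-04],
       [-8.64621115e-04,  2.49677879e-01, -9.68328565e-01,
        -1.70843838e-01],
       [ 0.00000000e+00,  0.00000000e+00,  0.00000000e+00,
         1.00000000e+00]])}
[array([ 0.694, -0.2  ,  0.049]), array([ 0.682, -0.277,  0.046]), array([ 0.567, -0.217,  0.051])]
 3.7 p [ 539.58 -221.21  249.75] F [ 0.44 -0.19  0.62] M [ 0.019 -0.07   0.006] w 91.59 g 0.0
[array([ 0.564,  0.1  , -0.   ]), array([0.564, 0.096, 0.043]), array([ 0.567, -0.213,  0.006]), array([0.572, 0.093, 0.042])]
 4.98 p [540.34  58.36 249.82] F [-1.15  0.35  0.28] M [ 0.02  -0.192  0.071] w 92.01 g 0.0
```

View pics/crop1.png

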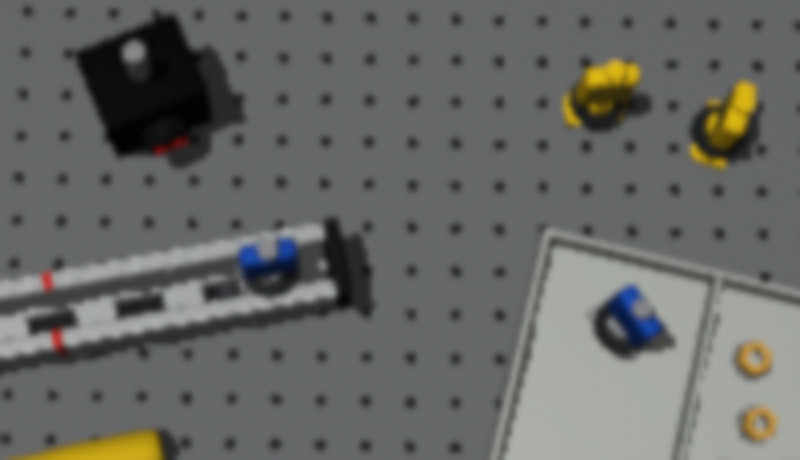

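View pics/w1.png

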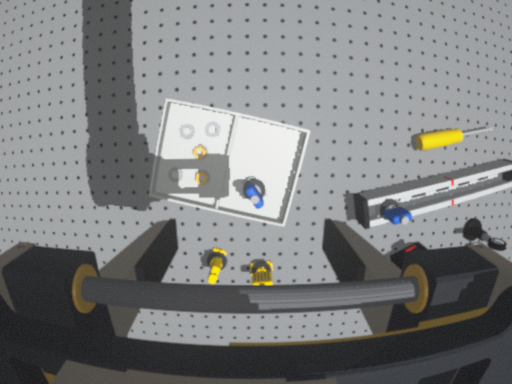

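View pics/w2.png

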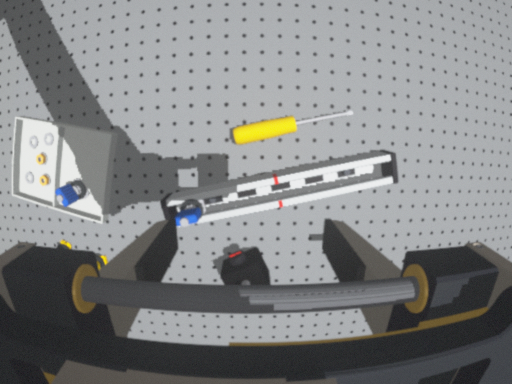

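Crop: the blue nut stands alone in the tray (crop 630,320; wrist 255,195). The yellow pair is outside the tray, and the mark strokes are at wrist2 (277,180) and (281,204).

```bash
cat > meas.py <<'E'
from h import *
def blue(p): 
    h=cv2.cvtColor(p,cv2.COLOR_RGB2HSV); return (h[...,0]>105)&(h[...,0]<130)&(h[...,1]>130)&(h[...,2]>50)
def red(p):
    h=cv2.cvtColor(p,cv2.COLOR_RGB2HSV); return ((h[...,0]<8)|(h[...,0]>172))&(h[...,1]>110)&(h[...,2]>60)
def rect(P): 
    (c,s,a)=cv2.minAreaRect((P[:,:2]*1000).astype(np.float32)); b=cv2.boxPoints((c,s,a)); e=[b[1]-b[0],b[2]-b[1]]; e=max(e,key=np.linalg.norm)
    return np.round(c,2),np.round(s,1),round(np.degrees(np.arctan2(e[1],e[0]))%180,2)
def near(C,xy,r): return np.hypot(C[...,0]-xy[0],C[...,1]-xy[1])<r
def report(p,C):
    B=blue(p)
    for nm,xy in(("nut",(.567,-.217)),("fellow",(.582,-.023))):
        for lo,hi in((.03,.12),(.055,.064),(.064,.12)):
            m=B&near(C,xy,.04)&(C[...,2]>lo)&(C[...,2]<hi)
            if m.sum()>8: print(nm,lo,m.sum(),"z",np.round(np.percentile(C[m][:,2]*1e3,[5,50,95]),1),"rect",rect(C[m]))
    m=near(C,(.564,.1),.19)&(C[...,2]>.037)&(C[...,2]<.046)&~B
    m&=np.abs((C[...,0]-.564)+(C[...,1]-.1)*.14)<.035
    if m.sum()>20: print("strut",m.sum(),np.round(np.median(C[m][:,2])*1e3,2),rect(C[m]))
    m=red(p)&near(C,(.565,.092),.035)&(C[...,2]>.036)
    for s in(1,-1):
        q=C[m&((C[...,0]-.565)*s>0)]
        if len(q): print("red",s,len(q),np.round(q.mean(0)*1e3,2))
E
python3 - <<'E'
from meas import *
for f in("w1","w2"):
    a=np.load(f+".npz"); print(f); report(a["p"],cloud(a["d"],a["K"],a["T"],True))
for c in("top","side"):
    a=np.load(c+"0.npz");i=viewer.camera_info(c);T=np.eye(4);T[:3,:3]=i["rotation"];T[:3,3]=i["eye"]
    print(c); report(a["p"],cloud(a["d"],i["intrinsics"],T,False))
E
```

```text
w1
nut 0.03 112 z [58.7 63.3 64.5] rect (array([ 566.56, -215.71]), array([26.9, 11.1]), np.float32(35.83))
nut 0.055 91 z [58.6 62.9 63.8] rect (array([ 566.56, -215.71]), array([26.9, 11.1]), np.float32(35.83))
nut 0.064 21 z [64.  64.3 65.1] rect (array([ 567.32, -215.39]), array([24.2,  6.6]), np.float32(37.34))
fellow 0.03 177 z [64.5 83.5 87.1] rect (array([588.32, -22.64]), array([11. , 28.5]), np.float32(104.07))
fellow 0.055 9 z [59.8 62.2 63.5] rect (array([590.18, -34.73]), array([2.4, 8.1]), np.float32(174.79))
fellow 0.064 168 z [68.2 84.  87.1] rect (array([588.32, -22.64]), array([11. , 28.5]), np.float32(104.07))
strut 2010 41.44 (array([566.49,  91.7 ]), array([ 43.4, 314.9]), np.float32(101.8))
red 1 9 [581.77  99.04  41.71]
red -1 9 [548.38  92.61  41.16]
w2
nut 0.03 236 z [37.7 55.5 64.2] rect (array([ 567.11, -213.46]), array([27.3, 10.6]), np.float32(33.14))
nut 0.055 105 z [55.8 61.4 63.6] rect (array([ 567.19, -213.59]), array([27.3, 10.3]), np.float32(33.14))
nut 0.064 16 z [64.  64.5 65. ] rect (array([ 568.25, -213.08]), array([24.7,  6.7]), np.float32(34.0
[... 1135 characters left out ...]
77  90.53  42.53]
side
nut 0.03 118 z [36.  57.2 62.1] rect (array([ 568.62, -217.5 ]), array([29.3, 11.8]), np.float32(28.98))
nut 0.055 63 z [56.4 60.3 62.2] rect (array([ 568.04, -216.8 ]), array([29.2, 11.5]), np.float32(33.39))
fellow 0.03 79 z [57.1 77.3 84.7] rect (array([588.68, -23.11]), array([10.4, 30.2]), np.float32(112.07))
fellow 0.055 13 z [56.9 61.  62.7] rect (array([588.14, -27.89]), array([ 9.1, 23.4]), np.float32(128.81))
fellow 0.064 63 z [65.7 80.3 84.8] rect (array([590.28, -22.61]), array([ 9.9, 30.5]), np.float32(102.64))
strut 749 39.26 (array([566.07, 100.23]), array([ 43.4, 334.5]), np.float32(101.68))
red 1 3 [583.29  99.44  39.31]
red -1 4 [551.16  92.12  39.28]
```

```bash
python3 - <<'E'
from meas import *
ims=[]
for k,(xy) in enumerate(((.567,-.216),(.580,.035))):
    env.reach([xy[0]+.045,xy[1],0.16],Rz(np.pi/2)); env.pause(.3); st()
    p,d,K,T=shot("wrist"); np.savez(f"w{3+k}.npz",p=p,d=d,K=K,T=T); report(p,cloud(d,K,T,True))
    ims.append(p)
a=cv2.resize(ims[0][60:260,180:330],None,fx=2.6,fy=2.6,interpolation=cv2.INTER_CUBIC)
b=cv2.resize(ims[1][60:260,100:250],None,fx=2.6,fy=2.6,interpolation=cv2.INTER_CUBIC)
cv2.imwrite("pics/c2.png",np.hstack([a,b])[:,:,::-1]); cv2.imwrite("pics/w4.png",ims[1][:,:,::-1])
E
```

```text
6.43 p [ 612.34 -215.02  160.62] F [0.02 0.14 1.28] M [ 0.029 -0.136 -0.023] w 91.88 g 0.0
nut 0.03 215 z [61.3 63.4 64.7] rect (array([ 567.36, -215.55]), array([27.9, 11.2]), np.float32(34.4))
nut 0.055 175 z [61.  63.1 63.8] rect (array([ 567.37, -215.53]), array([27.9, 11. ]), np.float32(35.06))
nut 0.064 39 z [64.1 64.4 65.1] rect (array([ 567.3 , -214.77]), array([23.8,  8.5]), np.float32(32.79))
fellow 0.03 244 z [63.6 84.4 87.2] rect (array([589.46, -22.55]), array([11.3, 28.5]), np.float32(101.17))
fellow 0.055 14 z [59.9 61.1 63.7] rect (array([590.39, -34.79]), array([3.2, 8.4]), np.float32(162.29))
fellow 0.064 230 z [68.2 84.7 87.2] rect (array([589.46, -22.55]), array([11.3, 28.5]), np.float32(101.17))
strut 2187 41.55 (array([578.68,  37.8 ]), array([ 45.1, 204.9]), np.float32(101.39))
red 1 12 [581.02  98.79  41.89]
red -1 13 [548.95  91.71  41.69]
 7.78 p [625.14  33.58 159.89] F [ 0.07  0.16 -0.33] M [ 0.045 -0.137  0.008] w 91.52 g 0.0
nut 0.03 94 z [41.5 63.4 64.5] rect (array([ 568.59, -213.85]), array([26.5, 10.5]), np.float32(34.7))
nut 0.055 60 z [61.5 63.2 63.8] rect (array([ 568.52, -213.61]), array([25.9,  9.8]), np.float32(26.72))
nut 0.064 22 z [64.  64.2 65.2] rect (array([ 568.34, -213.45]), array([22.6,  7.1]), np.float32(25.17))
fellow 0.03 355 z [67.9 85.8 87.5] rect (array([592.29, -19.68]), array([16.6, 29.6]), np.float32(102.13))
fellow 0.064 347 z [71.8 85.8 87.5] rect (array([590.1 , -20.14]), array([12.2, 29.5]), np.float32(101.68))
strut 6245 41.67 (array([564.39, 101.74]), array([ 43.8, 333.3]), np.float32(101.89))
red 1 31 [581.95  98.48  42.05]
red -1 34 [549.67  91.63  42.12]
```

View pics/c2.png

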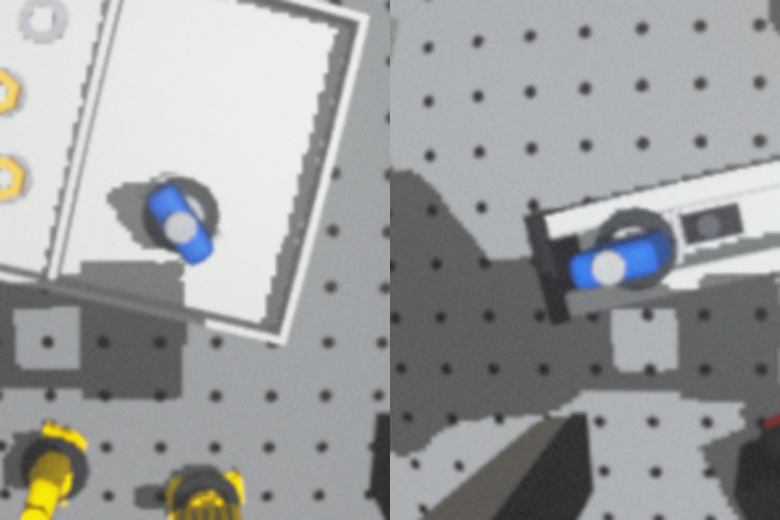

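View pics/w4.png

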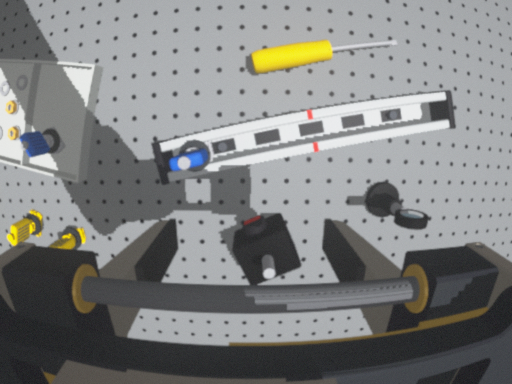

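The crop shows the blue grip long at about 35° with the bright shank top on its axis. The mark strokes are at w4 (309,114) and (316,146). I'll centre the nut mechanically, with a light pinch along its length and then across, and then lift.

```bash
cat >> h.py <<'E'
def yawof(s): return np.degrees(np.arctan2(s["tcp_rot"][1,1],s["tcp_rot"][0,1]))
def fine(pos,yaw,rate=.1,n=2,tol=4e-4):
    """line to pos, then trim out the standing error; returns last command"""
    pos=np.array(pos,float); c=pos.copy(); y=yaw
    for k in range(n+1):
        env.movel(c,Rz(np.radians(y)),rate); env.pause(.1)
        s=env.sense(); e=pos-s["ee_pos"]; ey=(yaw-yawof(s)+180)%360-180
        if np.linalg.norm(e)<tol and abs(ey)<.2: break
        if k<n: c=c+e; y=y+ey
    print("err mm",np.round(e*1e3,2),"yaw",round(ey,2)); return c
E
python3 - <<'E'
from h import *
n=[.5674,-.2156]
print(env.sense()["ee_pos"],env.sense()["ee_pos"])
for xy,yw in((n,35),(n,-145),(n,-55),(n,125),([.566,.095],11.8),([.566,.095],-78.2),([.566,.095],191.8)):
    q=solver.inverse_kinematics([*xy,.06],Rz(np.radians(yw))); print(yw,None if q is None else np.round(q,2))
env.reach([*n,.12],Rz(np.radians(35)))
fine([*n,.036],35); st("low"); 
effector.grasp(5); s=st("pinch x")
effector.release(); st("open")
c=s["ee_pos"]
env.movel([c[0],c[1],.09],Rz(np.radians(35)),.2)
env.reach([c[0],c[1],.09],Rz(np.radians(-55)))
fine([c[0],c[1],.0345],-55); st("low2")
effector.grasp(40); env.pause(.2); st("pinch y")
E
```

```text
[0.62511824 0.03394485 0.1599346 ] [0.62511824 0.03394485 0.1599346 ]
35 [ 0.6   0.63 -0.39  1.8   0.32  0.78  0.65]
-145 [-0.52  1.1   1.33  1.87 -1.16  1.23 -1.31]
-55 [ 0.34  0.59 -0.04  1.81  0.03  0.74 -0.68]
125 [ 0.82  0.72 -0.7   1.78  0.59  0.87  2.02]
11.8 [ 0.03  0.57 -0.33  1.88  0.26  0.73 -0.24]
-78.2 [-0.24  0.54  0.02  1.9  -0.01  0.7  -1.58]
191.8 [ 0.47  0.8  -0.97  1.85  0.82  0.95  2.47]
err mm [ 0.01 -0.07  0.14] yaw -0.0
low 10.63 p [ 567.39 -215.53   35.86] F [-0.31  0.81 -0.18] M [ 0.026 -0.087  0.006] w 92.0 g 0.0
pinch x 11.58 p [ 567.35 -215.5    35.83] F [-0.33  0.12 -0.07] M [-0.051 -0.172 -0.01 ] w 30.34 g 5.0
open 12.58 p [ 567.35 -215.52   35.83] F [-0.68 -0.18  0.51] M [-0.013 -0.077 -0.058] w 91.56 g 0.0
err mm [ 0.12 -0.03  0.27] yaw -0.0
low2 15.72 p [ 567.23 -215.47   34.23] F [-0.1  -0.49 -0.5 ] M [ 0.037 -0.081 -0.003] w 92.19 g 0.0
pinch y 17.11 p [ 567.22 -215.46   34.21] F [ 0.09 -0.43 -0.12] M [-0.043 -0.05   0.012] w 11.81 g 40.0
```

Both pinches read the right size (30.3 and 11.8 mm), so the nut is centred in the hand. Now I'll lift it and refine the slot position from above the mark.

```bash
python3 - <<'E'
from meas import *
c=env.sense()["ee_pos"]
env.movel([c[0],c[1],.16],Rz(np.radians(-55)),.15); st("lift")
u=np.array([-.2054,.9787]); v=np.array([.9787,.2054]); m=np.array([.5657,.0951])
h=m-.06*u
env.reach([*h,.165],Rz(np.radians(11.85))); env.pause(.3); st("hover")
p,d,K,T=shot("wrist"); np.savez("w5.npz",p=p,d=d,K=K,T=T); C=cloud(d,K,T,True); report(p,C)
L=C[...,:2]@v*1e3; U=C[...,:2]@u*1e3
# slot edges across, near the mark: lip tops by depth
for lo,hi in((-45,-30),(-15,0),(5,25),(30,60)):
    k=(np.abs(C[...,2]-.0415)<.003)&(U>lo)&(U<hi)&(np.abs(L-573.2)<30); l=np.sort(L[k]); g=np.argmax(np.diff(l))
    print(lo,len(l),"outer",l[[0,-1]].round(2),l[[0,-1]].mean().round(2),"slot",l[g:g+2].round(2),l[g:g+2].mean().round(2))
R=red(p)&(np.abs(L-573.2)<22)&(C[...,2]>.038); print("red u",U[R].mean(),[U[R&(s*(L-573.2)>0)].mean().round(2) for s in(1,-1)],R.sum())
cv2.imwrite("pics/w5.png",p[:,:,::-1])
E
```

```text
lift 18.1 p [ 566.46 -215.24  159.  ] F [-0.14 -0.39 -1.58] M [-0.016 -0.016 -0.006] w 11.58 g 40.0
hover 19.39 p [578.14  35.23 164.9 ] F [-0.26  0.44 -0.71] M [ 0.029 -0.085  0.014] w 11.57 g 40.0
strut 3944 41.57 (array([568.29,  83.1 ]), array([ 41.5, 291.2]), np.float32(101.79))
red 1 36 [582.08  98.48  42.26]
red -1 34 [550.62  92.12  50.63]
-45 274 outer [553.29 594.03] 573.66 slot [561.42 585.07] 573.25
-15 296 outer [553.58 593.85] 573.71 slot [562.52 584.96] 573.74
5 393 outer [552.74 593.8 ] 573.27 slot [562.56 584.96] 573.76
30 571 outer [552.8  593.89] 573.35 slot [562.54 584.04] 573.29
red u -23.061938847819363 [np.float64(-23.18), np.float64(-22.94)] 70
```

View pics/w5.png

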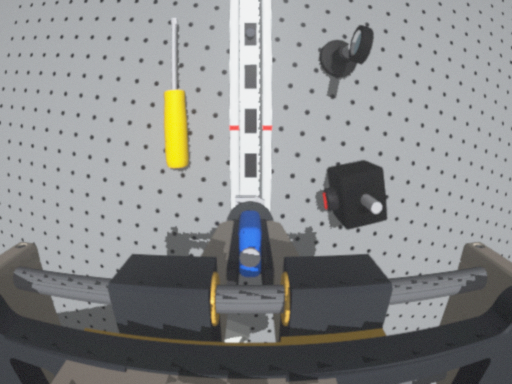

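The picture shows the nut held upright at (250,250), in line with the slot (columns 230–271), with the mark at row 128. Next is a guarded insertion.

```bash
cat >> h.py <<'E'
U=np.array([-.2054,.9787]); V=np.array([.9787,.2054])
def force(n=6):
    F=[];
    for _ in range(n): F.append(np.r_[env.sense()["wrist_force"],env.sense()["moment"]]); env.pause(.01)
    F=np.mean(F,0); return np.array([F[:2]@V,F[:2]@U,F[2],F[5]])  # lateral, along, up, Mz
def loc(s): return np.array([s["ee_pos"][:2]@V,s["ee_pos"][:2]@U,s["ee_pos"][2]])*1e3
def xyz(l,u,z): return np.r_[l*V+u*U,z]/1e3
E
python3 - <<'E'
from h import *
import json
env.reach(xyz(573.4,-23.1,100),Rz(np.radians(11.85)))
c=fine(xyz(573.4,-23.1,76),11.85); F0=force(12); print("F0",F0.round(2)); t=env.sense()["t"]
off=c-xyz(573.4,-23.1,76); json.dump([off.tolist(),F0.tolist()],open("s.json","w"))
for z in np.arange(74,60.9,-1.):
    env.movel(xyz(573.4,-23.1,z)+off,Rz(np.radians(11.85)),.03)
    F=force(4)-F0; s=env.sense(); print(round(s["t"],2),z,loc(s).round(2),F.round(2))
    if F[2]>4 or abs(F[:2]).max()>6: break
E
```

```text
err mm [0.06 0.06 0.21] yaw 0.01
F0 [ 0.05  0.06 -0.96 -0.01]
21.46 74.0 [573.21 -23.11  73.62] [ 0.12  0.1  -0.04 -0.01]
21.74 73.0 [573.29 -23.11  72.73] [ 0.05  0.35 -0.04  0.03]
22.02 72.0 [573.3  -23.09  71.73] [-0.36 -0.04  0.24  0.02]
22.31 71.0 [573.31 -23.12  70.75] [ 0.29  0.17  0.14 -0.  ]
22.59 70.0 [573.32 -23.1   69.76] [-0.12 -0.22 -0.26  0.01]
22.88 69.0 [573.3  -23.12  68.75] [ 0.12  0.27  0.05 -0.02]
23.16 68.0 [573.27 -23.14  67.74] [-0.17 -0.02  0.16  0.02]
23.44 67.0 [573.3  -23.09  66.73] [ 0.22 -0.23 -0.23 -0.01]
23.73 66.0 [573.27 -23.12  65.72] [-0.01 -0.22  0.07 -0.02]
24.01 65.0 [573.28 -23.09  64.74] [-0.17 -0.16  0.13  0.02]
24.29 64.0 [573.3  -23.12  63.76] [-0.39  0.19 -0.22  0.  ]
24.57 63.0 [573.29 -23.11  62.74] [-0.29 -0.04 -0.08  0.02]
24.86 62.0 [573.53 -23.11  62.06] [-0.55  0.05  2.93  0.02]
25.14 61.0 [573.53 -23.11  60.93] [ 0.15 -0.35  2.67  0.  ]
```

It passed freely and the collar touched the lips right at 31 mm. Now I'll press on until the spring is solid.

```bash
python3 - <<'E'
from h import *
import json
off,F0=map(np.array,json.load(open("s.json")))
z=61.
while z>51:
    z-=1. if z>56.6 else .35
    env.movel(xyz(573.4,-23.1,z)+off,Rz(np.radians(11.85)),.03)
    F=force(4)-F0; s=env.sense(); print(round(s["t"],2),round(z,2),loc(s).round(2),F.round(2),round(yawof(s),2))
    if F[2]>9.8 or abs(F[:2]).max()>6: break
json.dump([off.tolist(),F0.tolist(),z],open("s.json","w"))
E
```

```text
25.43 60.0 [573.54 -23.09  59.85] [0.43 0.12 2.7  0.01] 11.85
25.71 59.0 [573.52 -23.1   58.89] [ 0.15 -0.29  3.75  0.03] 11.85
25.99 58.0 [573.51 -23.11  57.88] [0.18 0.04 4.34 0.01] 11.85
26.27 57.0 [573.51 -23.08  56.9 ] [-0.1  -0.39  4.83 -0.  ] 11.85
26.56 56.0 [573.53 -23.09  55.92] [ 0.49 -0.39  5.85 -0.01] 11.85
26.84 55.65 [573.52 -23.11  55.57] [ 0.77 -0.3   6.03  0.02] 11.85
27.12 55.3 [573.51 -23.13  55.24] [ 0.24 -0.82  6.62  0.03] 11.85
27.41 54.95 [573.51 -23.11  54.93] [0.33 0.   6.44 0.  ] 11.85
27.69 54.6 [573.51 -23.11  54.59] [ 0.39 -0.5   6.83 -0.01] 11.85
27.98 54.25 [573.54 -23.1   54.3 ] [ 0.34  0.25  7.28 -0.03] 11.85
28.26 53.9 [573.53 -23.1   53.98] [-0.05  0.01  7.47  0.  ] 11.85
28.54 53.55 [573.52 -23.11  53.65] [-0.09  0.5   7.53  0.02] 11.85
28.82 53.2 [573.53 -23.09  53.34] [ 0.03 -0.    7.63  0.01] 11.85
29.11 52.85 [573.53 -23.12  53.02] [-0.07 -0.57  8.34  0.01] 11.85
29.39 52.5 [573.56 -23.12  52.81] [-0.22 -0.2   9.02 -0.  ] 11.85
29.68 52.15 [573.6  -23.07  52.75] [-1.09 -0.22 11.29  0.03] 11.85
```

Solid at 11 N. Now the clockwise twist in 5° steps, holding the press and watching the moment.

```bash
python3 - <<'E'
from h import *
import json
off,F0,z=json.load(open("s.json")); off=np.array(off); F0=np.array(F0)
cmd=xyz(573.4,-23.1,z)+off; tgt=np.array([573.5,-23.1]); yaw=11.85; goal=11.85-90
while yaw>goal+.01:
    yaw=max(yaw-5,goal)
    env.movel(cmd,Rz(np.radians(yaw)),.03)
    F=force(4)-F0; s=env.sense(); l=loc(s); print(round(s["t"],2),round(yaw,1),l.round(2),F.round(2),round(yawof(s),2))
    if abs(F[3])>.14 or abs(F[:2]).max()>7 or F[2]>16: print("STOP"); break
    e=(tgt-l[:2])*.5; cmd=cmd+np.r_[e[0]*V+e[1]*U,(.15 if F[2]>11.5 else -.2 if F[2]<9.5 else 0)]/1e3
json.dump([cmd.tolist(),F0.tolist(),yaw],open("s2.json","w"))
E
```

```text
29.96 6.8 [573.67 -23.04  52.76] [-0.81 -0.68 11.11 -0.06] 6.84
30.24 1.8 [573.71 -23.05  52.76] [-0.39 -0.39 10.82 -0.07] 1.84
30.52 -3.2 [573.75 -23.06  52.77] [-0.49 -0.07 10.41 -0.08] -3.16
30.81 -8.2 [573.73 -23.05  52.79] [ 0.04  0.18  9.85 -0.05] -8.16
31.09 -13.2 [573.65 -23.04  52.77] [ 0.1   0.06 10.19 -0.04] -13.16
31.38 -18.1 [573.63 -23.08  52.79] [-0.33  0.12 10.11 -0.06] -18.16
31.66 -23.1 [573.6  -23.07  52.81] [-0.2  -0.17  9.63 -0.05] -23.16
31.94 -28.1 [573.53 -23.07  52.78] [ 0.2   0.19 10.3  -0.03] -28.16
32.23 -33.1 [573.46 -23.07  52.77] [-0.01  0.12  9.72 -0.05] -33.16
32.51 -38.1 [573.48 -23.11  52.8 ] [ 0.02  0.21  9.69 -0.04] -38.16
32.79 -43.1 [573.49 -23.13  52.78] [-0.15  0.07 10.08 -0.07] -43.16
33.08 -48.1 [573.42 -23.12  52.76] [-1.000e-02  0.000e+00  1.023e+01 -5.000e-02] -48.16
33.36 -53.1 [573.47 -23.12  52.78] [-0.51 -0.28 10.12 -0.07] -53.16
33.64 -58.1 [573.48 -23.09  52.78] [-0.1  -0.08 10.16 -0.05] -58.16
33.92 -63.1 [573.46 -23.11  52.78] [-0.25  0.17 10.18 -0.04] -63.17
34.21 -68.2 [573.49 -23.1   52.77] [-0.2   0.29  9.79 -0.04] -68.17
34.49 -73.2 [573.49 -23.1   52.78] [-0.43 -0.04 10.21 -0.04] -73.16
34.77 -78.2 [573.49 -23.09  52.76] [ 0.01 -0.14  9.92 -0.06] -78.16
```

```bash
python3 - <<'E'
from h import *
import json
cmd,F0,yaw=json.load(open("s2.json")); cmd=np.array(cmd); F0=np.array(F0)
while True:
    cmd[2]+=.0006
    env.movel(cmd,Rz(np.radians(yaw)),.03)
    F=force(4)-F0; s=env.sense(); l=loc(s); print(round(s["t"],2),l.round(2),F.round(2),round(yawof(s),2))
    if F[2]<-1 or abs(F[:2]).max()>5 or abs(F[3])>.15 or l[2]>59: break
json.dump([cmd.tolist(),F0.tolist(),yaw],open("s2.json","w"))
E
```

```text
35.06 [573.48 -23.13  53.12] [ 0.55  0.3   8.1  -0.03] -78.17
35.34 [573.49 -23.14  53.66] [ 0.6   0.26  7.32 -0.04] -78.16
35.62 [573.47 -23.11  54.19] [ 0.92  0.45  6.99 -0.04] -78.16
35.91 [573.46 -23.12  54.73] [ 1.25  0.62  6.77 -0.03] -78.16
36.19 [573.47 -23.13  55.28] [ 1.5   0.51  5.85 -0.04] -78.16
36.48 [573.43 -23.11  55.8 ] [ 1.8   0.49  5.66 -0.02] -78.15
36.76 [573.32 -23.14  56.29] [2.53 0.35 5.36 0.01] -78.15
37.04 [573.06 -23.2   56.64] [3.36 0.73 3.13 0.01] -78.15
37.33 [573.04 -23.17  57.06] [4.77 0.99 0.1  0.01] -78.14
37.61 [573.   -23.21  57.55] [ 4.84  0.9  -0.82  0.  ] -78.15
37.89 [572.99 -23.17  58.11] [ 5.1   0.73 -0.94  0.01] -78.15
```

Lips home at about 57 mm (the push fell to 0), but with 5 N side load as the arm relaxed. I'll relieve that before tugging.

```bash
python3 - <<'E'
from h import *
import json
cmd,F0,yaw=json.load(open("s2.json")); cmd=np.array(cmd); F0=np.array(F0)
print("cmd L",cmd[:2]@V*1e3,cmd[:2]@U*1e3,cmd[2])
F=force(6)-F0; st()
for k in range(8):
    if abs(F[0])<1 and abs(F[1])<1: break
    for d in [np.r_[.00025*np.sign(F[0])*(abs(F[0])>=1)*V+.00025*np.sign(F[1])*(abs(F[1])>=1)*U,0]]:
        cmd=cmd+d
    env.movel(cmd,Rz(np.radians(yaw)),.03)
    G=force(6)-F0; s=env.sense(); print(round(s["t"],2),loc(s).round(2),G.round(2),round(yawof(s),2))
    if abs(G[0])>7: break
    F=G
json.dump([cmd.tolist(),F0.tolist(),yaw],open("s2.json","w"))
E
```

```text
cmd L 572.8258440172714 -23.266776794449246 0.05854234998998519
 37.94 p [565.51  94.98  58.11] F [ 5.17  0.56 -1.64] M [ 0.438 -1.234 -0.076] w 11.71 g 40.0
38.24 [572.98 -23.22  58.17] [ 5.19  0.73 -1.31 -0.  ] -78.15
38.54 [573.04 -23.2   58.3 ] [ 4.4   0.94 -1.47  0.01] -78.15
38.84 [573.08 -23.19  58.35] [ 3.12  0.94 -1.26 -0.  ] -78.15
39.14 [573.17 -23.22  58.34] [ 1.68  1.3  -1.    0.03] -78.15
39.44 [573.25 -23.18  58.3 ] [-0.75  0.9   0.23 -0.  ] -78.16
```

```bash
python3 - <<'E'
from h import *
import json
cmd,F0,yaw=json.load(open("s2.json")); cmd=np.array(cmd); F0=np.array(F0); R=Rz(np.radians(yaw))
up=0
while up<9:
    d=.0006 if F0[2]>-99 and up<2.4 else .0004
    cmd[2]+=d; up+=d*1e3
    env.movel(cmd,R,.03); F=force(4)-F0; s=env.sense(); l=loc(s); print(round(s["t"],2),l.round(2),F.round(2),round(yawof(s),2))
    if F[2]<-12.3 or abs(F[:2]).max()>6: break
    cmd[:2]+=.00015*(np.sign(F[0])*(abs(F[0])>1)*V+np.sign(F[1])*(abs(F[1])>1)*U)
    if l[2]>64.5: print("TOO HIGH"); break
json.dump([cmd.tolist(),F0.tolist(),yaw],open("s2.json","w"))
E
```

```text
39.73 [573.3  -23.17  58.85] [-1.49  0.2  -0.67  0.04] -78.16
40.01 [573.37 -23.17  59.56] [-2.27 -0.14 -0.64  0.02] -78.16
40.29 [573.47 -23.15  60.27] [-2.65 -0.26 -0.87  0.  ] -78.16
40.58 [573.46 -23.15  60.94] [-2.79 -0.64 -0.84 -0.02] -78.16
40.86 [573.41 -23.16  61.17] [-1.86 -0.74 -3.28  0.01] -78.16
41.14 [573.35 -23.1   61.27] [ 0.16 -0.88 -8.99 -0.  ] -78.15
41.42 [573.29 -23.11  61.41] [  3.1   -1.55 -17.31   0.  ] -78.15
```

Caught: stiff stop at about 61.2 mm. Next I'll trim to 15 N and hold.

```bash
python3 - <<'E'
from h import *
import json
cmd,F0,yaw=json.load(open("s2.json")); cmd=np.array(cmd); F0=np.array(F0); R=Rz(np.radians(yaw))
cmd[2]-=.00013; cmd[:2]+=.0001*V
env.movel(cmd,R,.03); 
for k in range(4):
    F=force(6)-F0; print(round(env.sense()["t"],2),F.round(2))
    e=F[2]+14.2
    if abs(e)<1: break
    cmd[2]+=e/20*1e-3*.8; env.movel(cmd,R,.03)
for k in range(7): env.pause(.1); print(round(env.sense()["t"],2),(force(4)-F0).round(2))
# relax: down through the play until no pull
for k in range(3):
    cmd[2]-=.0004; env.movel(cmd,R,.03); F=force(4)-F0; s=env.sense(); print(round(s["t"],2),loc(s).round(2),F.round(2),round(yawof(s),2))
json.dump([cmd.tolist(),F0.tolist(),yaw],open("s2.json","w"))
E
```

```text
41.73 [ 3.480e+00 -1.300e+00 -2.137e+01  1.000e-02]
42.02 [  4.    -1.56 -22.07   0.  ]
42.33 [  2.97  -1.73 -20.5   -0.  ]
42.62 [ 1.550e+00 -2.070e+00 -1.655e+01 -1.000e-02]
42.98 [  0.15  -2.21 -12.75   0.02]
43.11 [ -0.53  -1.63 -12.04   0.  ]
43.24 [ -0.64  -2.05 -10.79  -0.02]
43.38 [-1.27 -2.57 -9.62 -0.01]
43.51 [-1.26 -2.52 -8.74 -0.01]
43.64 [-1.37 -2.52 -8.09  0.  ]
43.77 [-2.01 -2.78 -7.28  0.  ]
44.09 [573.57 -23.02  61.16] [-3.11 -2.24 -1.65  0.01] -78.15
44.38 [573.76 -22.93  60.88] [-3.63 -1.55  3.02 -0.02] -78.15
44.66 [573.77 -22.92  60.1 ] [-3.09 -1.59  2.56 -0.02] -78.15
```

The force kept building after the command stopped, because the arm's control lags. It briefly read about 22 N and then sagged, so that tug wasn't steady. I'll do it again in a closed loop with prediction, approaching from below.

```bash
python3 - <<'E'
from h import *
import json
cmd,F0,yaw=json.load(open("s2.json")); cmd=np.array(cmd); F0=np.array(F0); R=Rz(np.radians(yaw))
cmd[:2]+=-.0003*V-.00015*U; cmd[2]+=.0006
env.movel(cmd,R,.03); P=force(3)-F0; ok=0; t0=None
for k in range(40):
    d=np.clip(-.35*(-14.2-(P[2]))/27,-.15,.15) if k==0 else d
    cmd[2]+=d*1e-3
    env.movel(cmd,R,.03); F=force(3)-F0; s=env.sense(); l=loc(s)
    good=-16.2<F[2]<-12.8
    t0=(t0 or s["t"]) if good else None
    print(round(s["t"],2),l.round(2),F.round(2),round(d,3))
    if t0 and s["t"]-t0>.75: break
    if s["t"]>54.5: break
    pred=F[2]+.9*(F[2]-P[2]); e=-14.2-pred      # negative: pull more
    d=float(np.clip(-.35*e/27,-.15,.15 if F[2]<-1.5 else .25)); P=F
    cmd[:2]+=.00006*(np.sign(F[0])*(abs(F[0])>1)*V+np.sign(F[1])*(abs(F[1])>1)*U)
json.dump([cmd.tolist(),F0.tolist(),yaw],open("s2.json","w"))
E
```

```text
45.21 [573.62 -22.96  60.62] [-0.5  -0.99 -0.71 -0.01] 0.15
45.48 [573.58 -22.98  60.91] [ 0.67 -0.2  -1.13  0.  ] 0.167
45.76 [573.57 -22.97  61.14] [ 0.94  0.32 -1.41  0.03] 0.165
46.03 [573.54 -23.    61.19] [ 2.45  0.27 -2.4  -0.01] 0.162
46.31 [573.51 -23.01  61.22] [ 3.37  0.62 -4.01 -0.02] 0.141
46.58 [573.43 -23.03  61.2 ] [ 3.92  0.61 -6.21 -0.04] 0.113
46.86 [573.4  -23.04  61.23] [ 4.99  0.89 -8.21 -0.02] 0.078
47.13 [573.42 -23.05  61.25] [ 5.35  0.82 -8.02 -0.02] 0.054
47.41 [573.45 -23.04  61.28] [ 4.96  1.16 -9.29 -0.01] 0.082
47.68 [573.41 -22.99  61.26] [ 4.59  0.79 -9.58  0.02] 0.049
47.96 [573.43 -23.03  61.28] [ 4.45  1.04 -9.31 -0.  ] 0.057
48.23 [573.44 -23.01  61.29] [ 4.92  0.87 -9.38 -0.01] 0.066
48.51 [573.42 -23.    61.26] [ 4.67  0.52 -9.7   0.01] 0.062
48.78 [573.42 -23.03  61.27] [  5.29   1.05 -10.51  -0.02] 0.055
49.06 [573.44 -22.97  61.29] [ 4.92  0.84 -9.96 -0.01] 0.038
49.33 [573.45 -23.03  61.29] [  5.18   0.64 -10.88  -0.02] 0.061
49.61 [573.43 -23.01  61.29] [  5.01   0.12 -11.06   0.02] 0.032
49.88 [573.45 -23.01  61.3 ] [  5.38   0.64 -11.45  
[... 525 characters left out ...]
[573.63 -22.98  61.41] [ -0.21   0.45 -19.69  -0.  ] -0.077
52.36 [573.66 -23.    61.42] [ -1.63  -0.22 -19.17  -0.03] -0.062
52.63 [573.72 -22.97  61.42] [ -3.41  -0.52 -17.66   0.02] -0.058
52.91 [573.75 -22.96  61.38] [ -4.13  -0.3  -17.06  -0.02] -0.027
53.18 [573.78 -22.97  61.4 ] [ -5.29  -0.32 -16.42   0.  ] -0.03
53.46 [573.78 -22.98  61.4 ] [-5.350e+00 -5.200e-01 -1.601e+01 -1.000e-02] -0.021
53.73 [573.79 -23.    61.4 ] [-5.280e+00 -4.400e-01 -1.655e+01  1.000e-02] -0.019
54.01 [573.8  -22.98  61.43] [ -5.24  -0.84 -16.33  -0.02] -0.037
54.28 [573.79 -22.92  61.41] [-5.150e+00 -7.900e-01 -1.664e+01 -1.000e-02] -0.025
54.56 [573.75 -22.96  61.4 ] [ -4.88  -0.78 -15.54   0.02] -0.035
```

A tug of 15–17 N was held for over a second and the nut stayed put. Now I'll relax, release, back off straight up and check.

```bash
python3 - <<'E'
from h import *
import json
cmd,F0,yaw=json.load(open("s2.json")); cmd=np.array(cmd); F0=np.array(F0); R=Rz(np.radians(yaw))
cmd[2]-=.0009; cmd[:2]-=.0003*V
env.movel(cmd,R,.03); F=force(3)-F0; s=env.sense(); print(round(s["t"],2),loc(s).round(2),F.round(2))
for k in range(3):
    if abs(F[2])<3.2 and abs(F[0])<2: break
    cmd[2]+=.0003*np.sign(F[2])*(abs(F[2])>3.2); cmd[:2]+=.0002*np.sign(F[0])*(abs(F[0])>2)*V
    env.movel(cmd,R,.03); F=force(3)-F0; s=env.sense(); print(round(s["t"],2),loc(s).round(2),F.round(2))
effector.release(); s=st("open"); p=s["ee_pos"]
env.movel([p[0],p[1],.19],R,.2); st("up")
p,d,K,T=shot("wrist"); np.savez("w6.npz",p=p,d=d,K=K,T=T)
q,d2,K2,T2=shot("top")
from meas import blue,rect,near
for n,P,D,k,t,f in(("wrist",p,d,K,T,True),("top",q,d2,K2,T2,False)):
    C=cloud(D,k,t,f); m=blue(P)&near(C,(.5655,.095),.04)&(C[...,2]>.075); print(n,m.sum(),rect(C[m]) if m.sum()>5 else "", np.percentile(C[m][:,2],[50,98]) if m.sum() else "")
cv2.imwrite("pics/fin.png",np.hstack([cv2.resize(p,(480,360))[:,:,::-1],cv2.resize(q[130:230,110:260],(300,200),interpolation=cv2.INTER_CUBIC)[:,:,::-1].repeat(1,0) if 0 else cv2.copyMakeBorder(cv2.resize(q[130:230,110:260],(300,200),interpolation=cv2.INTER_CUBIC),0,160,0,0,0)[:,:,::-1]]))
E
```

```text
54.83 [573.9  -22.97  61.33] [ -6.18  -0.93 -10.35  -0.03]
55.11 [573.88 -22.97  61.29] [-6.18 -0.29 -9.23 -0.04]
55.38 [573.88 -22.95  61.27] [-6.77 -1.14 -7.41 -0.02]
55.66 [573.9  -22.97  61.22] [-6.77 -0.87 -6.09 -0.02]
open 56.89 p [565.47  95.23  59.51] F [-0.12 -0.1  -0.15] M [ 0.04   0.044 -0.037] w 91.72 g 0.0
up 57.69 p [564.67  95.08 189.04] F [-0.22 -0.52 -0.36] M [0.051 0.086 0.021] w 91.85 g 0.0
wrist 88 (array([567.81,  95.58]), array([25.1,  7.5]), np.float32(12.12)) [0.09042511 0.09176543]
top 58 (array([564.29,  92.74]), array([26.8, 10.8]), np.float32(9.0)) [0.08937291 0.09226708]
```

View pics/fin.png

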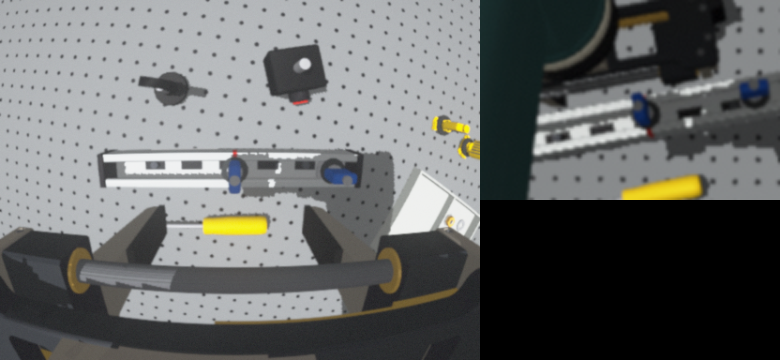

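The final picture shows the nut at (235,172) on the red mark, with its grip square across the strut (12.1° measured, 11.85° ideal). Its height matches the lips being home, nothing else has moved, and the arm is clear.

```bash
python3 -c "
from h import *
print(workorder.finish_job())"
```

```text
the job is handed in; nothing more can be done
None
```

The nut is fitted square at the red mark with both lips home and the job is handed in, but the pull went over your 20 N limit, to about 22 N on the first tug and about 21 N on the second, before settling at 15–17 N for over a second.

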